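Check and close a split specimen mould

ROBOT

A 6-joint arm with a two-finger parallel gripper is mounted at the origin on a cart in front of the work surface, level with it; the furniture and walls round the work are solid. World frame = base frame: x ahead of the robot, y to its left, z up, the work surface at z = 0. Lengths are in mm, angles in degrees, forces in N, time in s.
With the tool pointing down it reaches from about 275 to 775 mm from the base axis. Payload 14.6 kg.
Tool frame: the origin (TCP) lies between the finger pads; the fingertips stand 17 mm ahead of it and the grasp point (between the pads) lies 2 mm behind it; z points along the fingers, y is the line along which they close (so a half turn about z gives the same grasp; the last joint's range is limited). The gripper opens to 85 mm and grips with 20 to 120 N. Pads are 22 mm wide; open, the fingers measure 114 mm over their backs; the gripper's body (76 mm by 85 mm) begins 54 mm behind the grasp point. The pads swing forward as they close: fully open they stand 13 mm farther back than shut.
Start: joints at [66.102, 15.075, -2.767, 72.158, 0, 81.102], TCP at [135.885, 507.113, 248.278] pointing down, gripper open.
Joint ranges: [-151.79, 151.79], [-50.71, 97.33], [-67.44, 78.34], [-121.81, 120.89], [-77.56, 73.72], [-180, 180]. Speed limits (degrees/s): [108.29, 108.29, 147.25, 159.86, 180, 180].

INTERFACE

Orientations are given as a 3x3 rotation matrix whose columns are the frame's x, y, z axes.
In Python, from rig import state, cams, workorder gives the robot as it stands. The module is installed in compiled form; this text tells all that it offers.
- The arm moves only by the tool send_rows, never from a script. Its arguments are lists of equal length, an entry for each row: "translation": the shift along the world's x, y, z in units of 20 mm (1.0 is 20 mm), a list of three; "delta_rot": the turn, a rotation vector about the world's x, y, z in units of 0.1 rad (1.0 is 0.1 rad), a list of three; "claw": the gripper's target within -1 to 1 (fully open at 1, half-way at 0, shut at -1). A call has 1 to 12 rows; each row shifts and turns the commanded pose from where the row before left it; what a row does not reach is not made up. A row lasts 1/10 s, in which the tool goes at most 50 mm and 8.59 degrees, less where a joint would pass 70% of its speed; a pose out of reach is approached as far as the arm can. A call with a number of a shift or a turn outside -1 to 1 is refused whole. A call with a gripper value outside its range is refused whole. The fingers move at their own pace and stop on an object; the grip force is fixed at half the most. Time passes only in rows, so rows that do not move let the fingers close. It gives the time, the measured TCP pose, the force, the opening and the grip force at its end, in the units of the state.
- state(): the state, without advancing time (a new reading comes with each control period).
- cams.snapshot(name): name is "side" or "top" or "wrist"; returns a dict with "frame" (400x640x3 uint8, blue, green, red), "mtx" (3x3 intrinsics, pixels), "position" and "orientation" of the camera in the world. Camera axes: x right, y down, z forward; pixel columns grow to the right and rows downward; lengths in mm; the calibration is good to about 2 mm. A picture is of the moment at which its call begins. There is no depth.
- workorder.job_done(): hands the job in; it is judged then, once.
The state is a dict: "time_s": time; "qpos": joint angles; "qvel": joint speeds; "effort": joint torques, N m; "position": TCP position; "tool_rot": TCP orientation; "wrist_force": force on the tool from outside, world axes, zero at the start; "ft_torque": the same for the moment, N m; "finger_gap": finger opening in mm; "grasp_force": force on a finger pad.
Only numpy, scipy, OpenCV 4.12 (cv2) and the standard library are available. Lean on these libraries where they do the work, as an engineer would, in place of code of your own. Each camera call takes 0.05 s, during which the arm holds its last target. There are 200 camera calls.

TASK

Take the stick thermometer out of its stand, hold it upright and steady with its lens about 7 cm straight above the middle of the mould's cavity for two seconds without touching the mould, and put it back upright in its stand. Then set the loose upper mould half onto the two dowels of the lower half, large bore over large dowel, and press it down against the sprung ejector pins until the two faces meet all round. Finish with the fingers still pressing the mould fully shut (it springs open if let go), and leave the things standing around where they are.

Things in the scene. Friction and masses are not known exactly. Their poses are not given: they have to be found in the camera images.
- lower_half: lower half of an aluminium mould, screwed to the bench: block 70 x 130 x 24 mm (x, y, z), origin at the centre of its underside on the bench, z up, long side along its y; two dark feet 22 mm wide and 8 mm high stick out 15 mm on either x side. Its flat top face (24 mm up) has a dog-bone cavity in the middle and two upright steel dowels. It does not move.
- cavity (a point): middle of the cavity, on its floor (5 mm below the lower half's top face). The cavity is 72 mm long along the lower half's y, 18 mm wide at the ends and 10 mm at the waist.
- dowel_big (a point): foot of the large dowel, on its axis, level with the lower half's top face, 50 mm to +y of the mould centre. The dowel is 16 mm in diameter and 20 mm tall: straight for 12 mm, then a bullet nose narrowing to 5.6 mm.
- dowel_small (a point): foot of the small dowel, on its axis, level with the top face, 50 mm to -y of the mould centre; 10 mm in diameter, 20 mm tall, same form, nose narrowing to 3.5 mm.
- ejector (a joint): four linked sprung ejector pins, 8 mm in diameter, 25 mm either side (x) and 24 mm to either end (y) of the lower half's centre; 0 = up, 5 mm proud of the top face; 0.005 = pressed flush. The springs push up with 6 N in all at 0 and 11 N at 0.005, more than the upper half weighs, so without pressing the mould stays 5 mm open; with rubbing on the dowels, closing takes a push of about 10 to 20 N.
- upper_half: loose upper half of the mould, about 0.25 kg aluminium: plate 70 x 130 x 24 mm (x, y, z), lying on the bench right way up. Origin at the centre of its flat underside, z up. On top, in the middle, a grip rib 20 mm thick (x), 50 mm long (y) and 32 mm tall, from 24 to 56 mm above the underside. Two upright bores go right through it. It lies within about 0.4 rad of the world axes, as does the lower half, with the large bore to the left (+y) on both.
- bore_big (a point): lower mouth of the large bore (18 mm), on its axis in the underside, 50 mm to +y of the upper half's origin.
- bore_small (a point): lower mouth of the small bore (12 mm), on its axis in the underside, 50 mm to -y of the upper half's origin.
- stand: thermometer stand, fixed to the bench: dark disc 84 mm in diameter and 8 mm thick with an upright grey tube on it, 36 mm inside diameter and about 45 mm outside, mouth 53 mm above the bench, floor of the tube 8 mm above the bench. Origin at the centre of the underside.
- thermometer: non-contact stick thermometer, 122 mm long, about 0.09 kg, standing upright in the stand. Origin at the centre of its lens, which is its lower end; z points from the lens up along the stick. Grey round barrel 25 mm in diameter from 0 to 60 mm (tapering to 20 mm at the lens), then a white rounded handle 24 mm (x) by 30 mm (y) from 60 to 122 mm.
- spot (a point): the spot that the thermometer reads: on its axis, 70 mm in front of (below) the lens.
- load_weight: bystander: round slotted steel weight, 46 mm in diameter, 28 mm high; origin at the centre of its underside.
- stopwatch: bystander: black stopwatch, 70 x 58 x 18 mm; origin at the centre of its underside.
- petri_dish: bystander: small dish of white granules, 44 mm in diameter, 9 mm high; origin at the centre of its underside.
There are look-alikes about, which are no part of the job. Several things look just like the stand: the one meant starts farthest to the robot's left.

How it is judged (in metres and radians):
On the way, in this order (a step that is already met when the one before it is completed fails the run):
1. thermometer held steady, its reading spot on the middle of the cavity (distance between spot and cavity below 0.025 m and angle between thermometer's own z axis and vertical below 0.35 rad and linear speed of thermometer below 0.03 m/s and angular speed of thermometer below 0.3 rad/s and contact force between the fingers and thermometer above 1 N), for 1.2 s.
2. thermometer back upright in its stand and let go (horizontal distance between thermometer and stand below 0.015 m and z of thermometer in the frame of stand below 0.014 m and angle between thermometer's own z axis and vertical below 0.25 rad and contact force between the fingers and thermometer below 0.1 N and linear speed of thermometer below 0.03 m/s), for 0.2 s.
At the end, for the whole second after the job is handed in: Upper half at rest on both dowels (bores within 3 mm of the dowel axes, faces at most 2 mm apart, pins pressed over 3 mm), fingers still pressing it (over 2 N on it, over 8 N on the lower half); thermometer upright in its stand, untouched; bystanders moved under 30 mm (horizontal distance between bore_big and dowel_big below 0.003 m and horizontal distance between bore_small and dowel_small below 0.003 m and z of each of bore_big, bore_small in the frame of lower_half below 0.026 m and value of joint ejector above 0.003 m and horizontal distance between thermometer and stand below 0.015 m and z of thermometer in the frame of stand below 0.014 m and angle between thermometer's own z axis and vertical below 0.25 rad and contact force between the fingers and upper_half above 2 N and contact force between upper_half and lower_half above 8 N and linear speed of upper_half below 0.01 m/s and contact force between the fingers and thermometer below 0.1 N and distance of each of load_weight, stopwatch, petri_dish from where it was at the start of the episode below 0.03 m); the arm keeps its last pose, push and grip.
It fails at once if the thermometer touches the lower mould half (contact force between thermometer and lower_half above 0.3 N).
It fails at once if the load weight is disturbed (moved over 30 mm) (distance of load_weight from where it was at the start of the episode above 0.03 m).
It fails at once if the stopwatch is disturbed (moved over 30 mm) (distance of stopwatch from where it was at the start of the episode above 0.03 m).
It fails at once if the petri dish is disturbed (moved over 30 mm) (distance of petri_dish from where it was at the start of the episode above 0.03 m).
It also fails if it takes over 64 s, if anything falls off the work surface, if the arm or the gripper's body presses on something with over 40 N, if the wrist force passes 120 N, or if a joint passes its speed limit or range.

## Working session

There is one attempt and no reset: what is moved stays moved. The work goes in short steps, Python scripts to look and compute and a tool call to move; the robot and the scene stay as the last step left them, time stands still between calls to the robot, and variables do not carry over. Pictures are saved under pics/ and viewed, at most 10 in all, crops included, and the job is handed in when it is done.

Besides the shell and the picture viewer there is one more tool, called as name(argument=value, ...), one argument or row to a line, values as JSON. send_rows: Moves the arm, as the interface text tells. Shifts and turns lie within -1 to 1; 1 stands for 20 mm of shift or 0.1 rad of turn. Its arguments: {"type":"object","properties":{"translation":{"type":"array","items":{"type":"array","items":{"type":"number","minimum":-1,"maximum":1}}},"delta_rot":{"type":"array","items":{"type":"array","items":{"type":"number","minimum":-1,"maximum":1}}},"claw":{"type":"array","items":{"type":"number"}}},"required":["translation","delta_rot","claw"]}

```bash
mkdir -p pics
cat > h.py <<'E'
import numpy as np, cv2
from rig import state, cams, workorder
def snap(n,name):
    s=cams.snapshot(n); cv2.imwrite(f'pics/{name}.png',s['frame']); np.savez(f'pics/{name}.npz',m=s['mtx'],p=s['position'],R=s['orientation']); return s
def px(name,u,v,z):
    d=np.load(f'pics/{name}.npz'); r=d['R']@np.linalg.solve(d['m'],[u,v,1]); return d['p']+r*(z-d['p'][2])/r[2]
def pj(name,P):
    d=np.load(f'pics/{name}.npz'); c=d['m']@(d['R'].T@(np.array(P)-d['p'])); return c[:2]/c[2]
E
python3 - <<'E'
from h import *
for n in ('top','side'):
    s=snap(n,n+'0'); print(n,s['position'],s['orientation'],s['mtx'])
a=cv2.imread('pics/top0.png'); b=cv2.imread('pics/side0.png')
cv2.imwrite('pics/top0v.png',cv2.resize(a,(800,500)))
cv2.imwrite('pics/side0v.png',cv2.resize(b,(800,500)))
print(state())
E
```

```text
top [ 384.64269616   -8.37740884 1196.48646249] [[ 0.00377038 -0.98826652  0.15269275]
 [-0.99983666 -0.00102661  0.01804411]
 [-0.01767563 -0.15273584 -0.98810897]] [[410.32403294   0.         323.57043254]
 [  0.         410.32403294 200.54074328]
 [  0.           0.           1.        ]]
side [950.57162669 319.58005629 869.09082641] [[-0.67872988  0.62981382 -0.37770399]
 [ 0.73438311  0.58395564 -0.345944  ]
 [ 0.00268206 -0.51218196 -0.85887278]] [[378.10950529   0.         322.07380593]
 [  0.         378.10950529 198.41089381]
 [  0.           0.           1.        ]]
{'time_s': 0.1, 'qpos': array([ 6.61014910e+01,  1.50966206e+01, -2.80002060e+00,  7.21588147e+01,
       -1.98500249e-04,  8.11031306e+01]), 'qvel': array([-0.00084656,  0.01284727,  0.19475374, -0.07149207,  0.01027228,
       -0.02138088]), 'effort': array([ 3.46028559e-03, -6.38575745e+01,  3.85063398e+01,  9.98528529e-03,
       -1.11339320e-04, -2.27397237e-05]), 'position': array([135.79472206, 506.89297251, 247.86909167]), 'tool_rot': array([[-9.65918391e-01,  2.58846499e-01, -3.88940919e-04],
       [ 2.58846750e-01,  9.65917996e-01, -8.86308530e-04],
       [ 1.46267173e-04, -9.56777802e-04, -9.99999532e-01]]), 'wrist_force': array([-0.20349498, -0.33229592,  0.02531321]), 'ft_torque': array([-0.01589978, -0.01052915,  0.00214859]), 'grasp_force': 0.0, 'finger_gap': 85.52051916252866}
```

View pics/top0v.png

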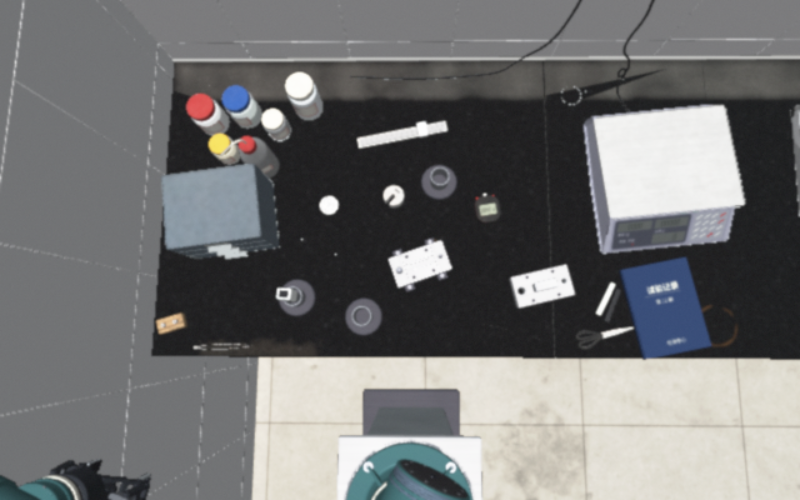

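View pics/side0v.png

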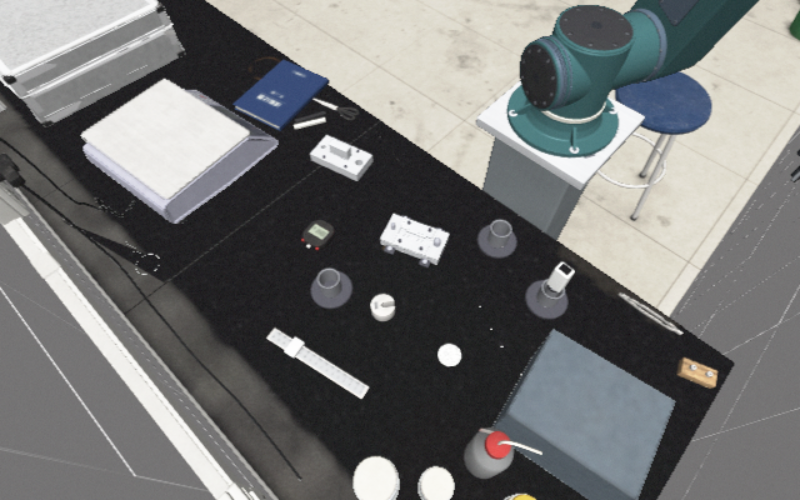

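Top view: the look-alike stands are at (296,297) with the thermometer in it, (364,317) and (439,181). The one meant is (296,297), since it is farthest left (+y). The lower half is at (420,264) and the upper half at (542,286). I'll check these in enlarged crops.

Run:
```python
import cv2, numpy as np
def crop(n,u,v):
    a=cv2.imread(f'pics/{n}.png')[v-24:v+24,u-32:u+32]
    a=cv2.resize(a,None,fx=6,fy=6,interpolation=cv2.INTER_CUBIC)
    for i in range(0,64,10):
        cv2.putText(a,str(u-32+i),(i*6,8),0,.3,(0,255,255),1); a[::4,i*6]=(0,160,160)
    for i in range(0,48,10):
        cv2.putText(a,str(v-24+i),(0,i*6+4),0,.3,(0,255,0),1); a[i*6,::4]=(0,160,0)
    return cv2.copyMakeBorder(a,2,2,2,2,0)
g=lambda l:np.vstack([np.hstack(l[:2]),np.hstack(l[2:])])
cv2.imwrite('pics/c1.png',g([crop('top0',237,237),crop('side0',440,228),crop('top0',336,212),crop('top0',434,229)]))
cv2.imwrite('pics/c2.png',g([crop('side0',332,190),crop('side0',273,126),crop('top0',310,155),crop('top0',386,166)]))
```

```text
(no output)
```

View pics/c1.png

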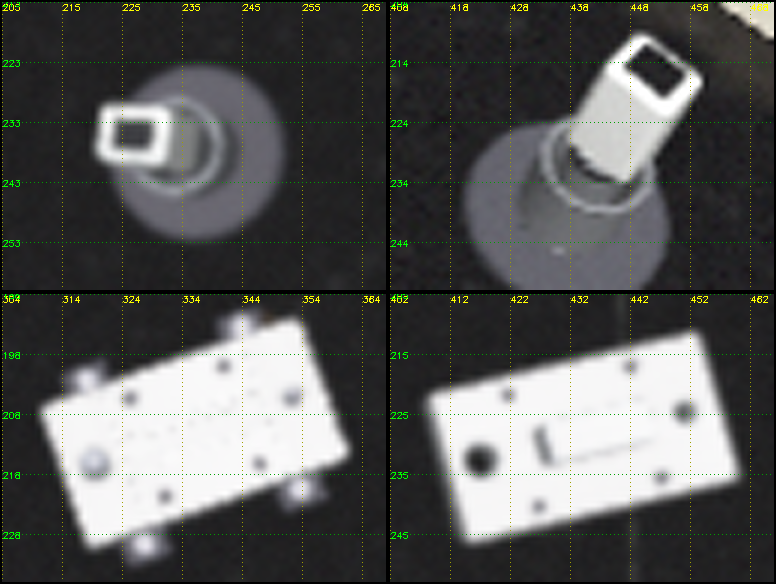

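View pics/c2.png

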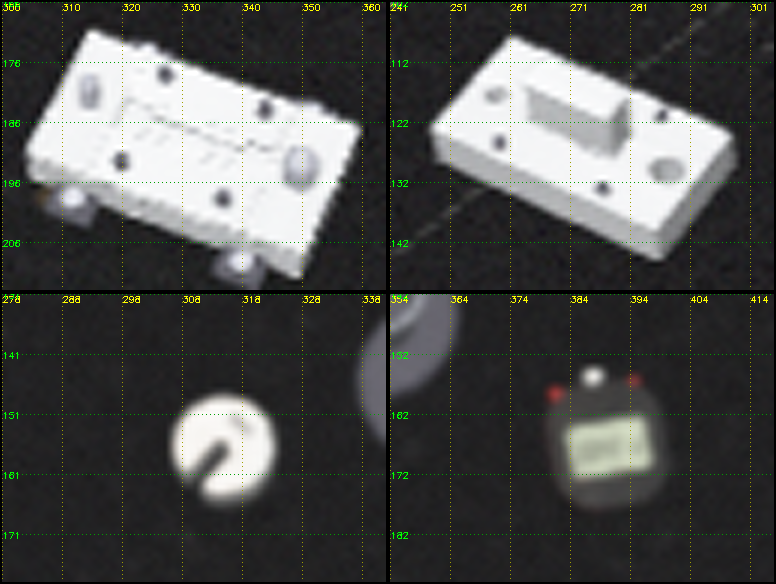

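The leftmost stand is confirmed: it is the one holding the thermometer. Both mould halves have the large bore or dowel on the left. Next I'll fit the poses from both cameras.

Run:
```python
from h import *
from scipy.optimize import least_squares
def fit(obs,x0):
    # obs: cam,u,v,local xyz
    def f(p):
        c,s=np.cos(p[2]),np.sin(p[2]); r=[]
        for n,u,v,(x,y,z) in obs:
            r+=list(pj(n,[p[0]+c*x-s*y,p[1]+s*x+c*y,z])-[u,v])
        return r
    o=least_squares(f,x0); return o.x,np.round(o.fun.reshape(-1,2),1).tolist()
T,S='top0','side0'
A=(35,65,24);B=(35,-65,24);C=(-35,-65,24);D=(-35,65,24)
lt=[(T,310.3,207,A),(T,353.5,192,B),(T,362,214.8,C),(T,318.7,230.2,D)]
ls=[(S,315.5,170.7,C),(S,359.7,187,D),(S,349.7,209.3,A),(S,304.3,192.3,B)]
ut=[(T,408.3,221.8,A),(T,453.7,211.3,B),(T,460.3,236.3,C),(T,415.3,246.5,D),(T,417,232.7,(0,50,24)),(T,451.2,224.7,(0,-50,24))]
us=[(S,261.2,108,C),(S,298.5,124.5,D),(S,285.5,140.5,A),(S,247.7,123,B)]
x0=[350,0,.2]
for n,o in (('lower',(lt,ls,lt+ls)),('upper',(ut,us,ut+us))):
    for q in o: print(n,*fit(q,x0))
for n,u,v,z in ((T,237.7,238,8),(T,233.7,236.8,53),(T,226.8,235.2,130),(S,442.7,230.8,53),(S,452,216.5,130),
  (T,314.3,157,28),(T,389,166,18),(T,263,164,9),(T,291,253,53),(T,291,253,8),(T,351,145,53)): print(n,u,v,z,px(n,u,v,z).round(1))
```

```text
lower [ 5.35570145e+02 -2.32951901e+01  3.43322715e-01] [[0.5, 0.1], [-0.3, 0.2], [-0.4, 0.0], [0.2, -0.3]]
lower [ 5.40989394e+02 -1.99225300e+01  3.33226976e-01] [[-0.5, 0.7], [0.1, 0.7], [0.5, -0.5], [-0.2, -0.9]]
lower [ 5.38130413e+02 -2.17953535e+01  3.38069484e-01] [[0.1, -0.9], [-0.7, -0.6], [-1.0, -0.7], [-0.4, -1.3], [-0.3, -0.2], [0.3, -0.5], [0.7, -1.7], [0.1, -1.8]]
upper [ 4.84585567e+02 -3.02677928e+02  2.28016653e-01] [[0.7, 0.2], [-0.6, 0.6], [-0.5, -0.6], [-0.0, -0.5], [0.3, 0.1], [0.1, 0.2]]
upper [ 4.89076265e+02 -3.00655176e+02  2.28927157e-01] [[0.3, 0.1], [-0.4, -0.2], [-0.2, -0.1], [0.4, 0.3]]
upper [ 4.85965045e+02 -3.02363243e+02  2.28121254e-01] [[0.6, -0.3], [-0.7, 0.1], [-0.6, -1.1], [-0.1, -1.0], [0.1, -0.4], [-0.0, -0.3], [0.7, -0.7], [-0.1, -1.1], [0.1, -1.1], [0.8, -0.6]]
top0 237.7 238 8 [458.1 262.1   8. ]
top0 233.7 236.8 53 [458.6 263.2  53. ]
top0 226.8 235.2 130 [457.7 263.1 130. ]
side0 442.7 230.8 53 [461.7 263.8  53. ]
side0 452 216.5 130 [464.1 264.6 130. ]
top0 314.3 157 28 [694.3  40.6  28. ]
top0 389 166 18 [ 669.6 -178.6   18. ]
top0 263 164 9 [678.1 194.1   9. ]
top0 291 253 53 [414.2 102.2  53. ]
top0 291 253 8 [415.4 106.5   8. ]
top0 351 145 53 [723.1 -65.8  53. ]
```

send_rows(
  translation=[
    [0.953,-0.7165,0],
    [0.953,-0.7165,0],
    [0.953,-0.7165,0],
    [0.953,-0.7165,0],
    [0.953,-0.7165,0],
    [0.953,-0.7165,0],
    [0.953,-0.7165,0],
    [0.953,-0.7165,0],
    [0.953,-0.7165,0],
    [0.953,-0.7165,0],
    [0.953,-0.7165,0],
    [0.953,-0.7165,0],
  ],
  delta_rot=[
    [0,0,0.108],
    [0,0,0.108],
    [0,0,0.108],
    [0,0,0.108],
    [0,0,0.108],
    [0,0,0.108],
    [0,0,0.108],
    [0,0,0.108],
    [0,0,0.108],
    [0,0,0.108],
    [0,0,0.108],
    [0,0,0.108],
  ],
  claw=[1,1,1,1,1,1,1,1,1,1,1,1],
)

```text
time_s: 1.3
position: [365.2, 334.4, 248.1]
tool_rot: [[-0.991, 0.131, -0.0], [0.131, 0.991, -0.0], [0.0, -0.0, -1.0]]
wrist_force: [0.3, 1.0, -0.2]
finger_gap: 85.6
grasp_force: 0.0
```

send_rows(
  translation=[
    [0.953,-0.7165,0],
    [0.953,-0.7165,0],
    [0.953,-0.7165,0],
    [0.953,-0.7165,0],
    [0.953,-0.7165,0],
    [0,0,0],
    [0,0,0],
  ],
  delta_rot=[
    [0,0,0.108],
    [0,0,0.108],
    [0,0,0.108],
    [0,0,0.108],
    [0,0,0.108],
    [0,0,0],
    [0,0,0],
  ],
  claw=[1,1,1,1,1,1,1],
)

```text
time_s: 2.0
position: [459.8, 263.3, 247.9]
tool_rot: [[-0.997, 0.079, -0.001], [0.079, 0.997, -0.0], [0.001, -0.0, -1.0]]
wrist_force: [-0.7, 0.0, -0.5]
finger_gap: 85.5
grasp_force: 0.0
```

Run:
```python
from h import *
s=snap('wrist','w1'); print(s['position'],s['orientation'])
cv2.imwrite('pics/w1v.png',s['frame'])
for P in ([460,263.5,130],[460,263.5,53],[460,263.5,8]): print(pj('w1',P))
```

```text
[390.12774717 269.78218344 372.92556299] [[ 7.97542896e-02  9.58552027e-01  2.73527448e-01]
 [ 9.96814352e-01 -7.65187776e-02 -2.24949679e-02]
 [-6.32611144e-04  2.74450156e-01 -9.61601119e-01]]
[323.88808367 205.62473355]
[324.10567921 183.01940777]
[324.19254314 173.99538466]
```

View pics/w1v.png

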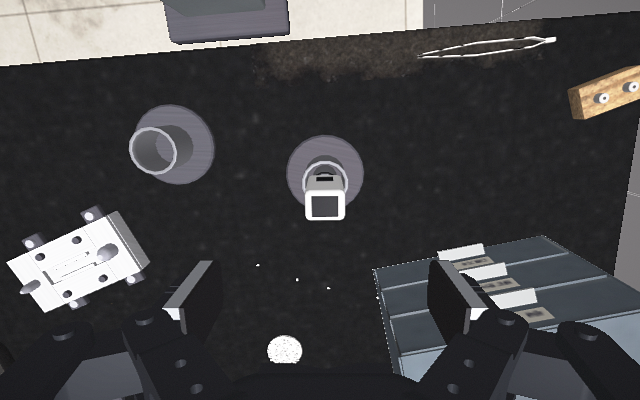

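The wrist view shows the thermometer top at (325,206) and the disc centre at (325,172). Both are within about 2 px of the prediction, so I'm descending to grasp.

send_rows(
  translation=[
    [0,0,-0.9],
    [0,0,-0.9],
    [0,0,-0.9],
    [0,0,-0.9],
    [0,0,-0.9],
    [0,0,-0.9],
    [0,0,-0.9],
    [0,0,-0.95],
    [0,0,0],
    [0,0,0],
    [0,0,0],
    [0,0,0],
  ],
  delta_rot=[
    [0,0,0],
    [0,0,0],
    [0,0,0],
    [0,0,0],
    [0,0,0],
    [0,0,0],
    [0,0,0],
    [0,0,0],
    [0,0,0],
    [0,0,0],
    [0,0,0],
    [0,0,0],
  ],
  claw=[1,1,1,1,1,1,1,1,1,-1,-1,-1],
)

```text
time_s: 3.25
position: [460.2, 263.8, 104.2]
tool_rot: [[-0.997, 0.078, 0.001], [0.078, 0.997, 0.001], [-0.001, 0.001, -1.0]]
wrist_force: [-0.3, 0.1, -0.9]
finger_gap: 44.3
grasp_force: 0.0
```

send_rows(
  translation=[
    [0,0,0],
    [0,0,0],
    [0,0,0],
    [0,0,0],
  ],
  delta_rot=[
    [0,0,0],
    [0,0,0],
    [0,0,0],
    [0,0,0],
  ],
  claw=[-1,-1,-1,-1],
)

```text
time_s: 3.65
position: [460.3, 263.6, 104.0]
tool_rot: [[-0.997, 0.078, 0.001], [0.078, 0.997, 0.0], [-0.001, 0.0, -1.0]]
wrist_force: [-1.2, -0.3, 7.3]
finger_gap: 29.2
grasp_force: 58.9
```

send_rows(
  translation=[
    [0,0,0.5],
    [0,0,0.9],
    [0,0,0.9],
    [0,0,0.9],
    [0,0,0.9],
    [0.1,-0.4,0],
    [0.244,-0.8925,0],
    [0.244,-0.8925,0],
    [0.244,-0.8925,0],
    [0.244,-0.8925,0],
    [0.244,-0.8925,0],
    [0.244,-0.8925,0],
  ],
  delta_rot=[
    [0,0,0],
    [0,0,0],
    [0,0,0],
    [0,0,0],
    [0,0,0],
    [0,0,0],
    [0,0,0],
    [0,0,0],
    [0,0,0],
    [0,0,0],
    [0,0,0],
    [0,0,0],
  ],
  claw=[-1,-1,-1,-1,-1,-1,-1,-1,-1,-1,-1,-1],
)

```text
time_s: 4.85
position: [491.1, 147.1, 184.8]
tool_rot: [[-0.997, 0.078, -0.001], [0.078, 0.997, -0.0], [0.001, -0.0, -1.0]]
wrist_force: [0.8, 0.1, -0.8]
finger_gap: 29.4
grasp_force: 59.3
```

send_rows(
  translation=[
    [0.244,-0.8925,0],
    [0.244,-0.8925,0],
    [0.244,-0.8925,0],
    [0.244,-0.8925,0],
    [0.244,-0.8925,0],
    [0.244,-0.8925,0],
    [0.244,-0.8925,0],
    [0.244,-0.8925,0],
    [0.244,-0.8925,0],
    [0.144,-0.4925,0],
    [0,0,0],
    [0,0,0],
  ],
  delta_rot=[
    [0,0,0],
    [0,0,0],
    [0,0,0],
    [0,0,0],
    [0,0,0],
    [0,0,0],
    [0,0,0],
    [0,0,0],
    [0,0,0],
    [0,0,0],
    [0,0,0],
    [0,0,0],
  ],
  claw=[-1,-1,-1,-1,-1,-1,-1,-1,-1,-1,-1,-1],
)

```text
time_s: 6.05
position: [537.7, -21.9, 185.1]
tool_rot: [[-0.997, 0.078, -0.0], [0.078, 0.997, 0.0], [0.001, 0.0, -1.0]]
wrist_force: [-0.3, -0.2, -0.5]
finger_gap: 29.2
grasp_force: 59.3
```

Run:
```python
from h import *
def crop(n,nm,u,v):
    a=snap(n,nm)['frame'][v-45:v+45,u-40:u+40]
    return cv2.resize(a,(400,450),interpolation=cv2.INTER_CUBIC)
cv2.imwrite('pics/c3.png',np.hstack([crop('top','t1',336,205),crop('side','s1',340,170)]))
print(state()['position'], pj('t1',[538,-22,19]),pj('s1',[538,-22,19]),pj('s1',[538,-22,90]))
```

```text
[537.66280378 -21.45995697 185.22360547] [335.67673956 210.32653613] [332.20101131 189.40746766] [332.93214406 174.24642132]
```

View pics/c3.png

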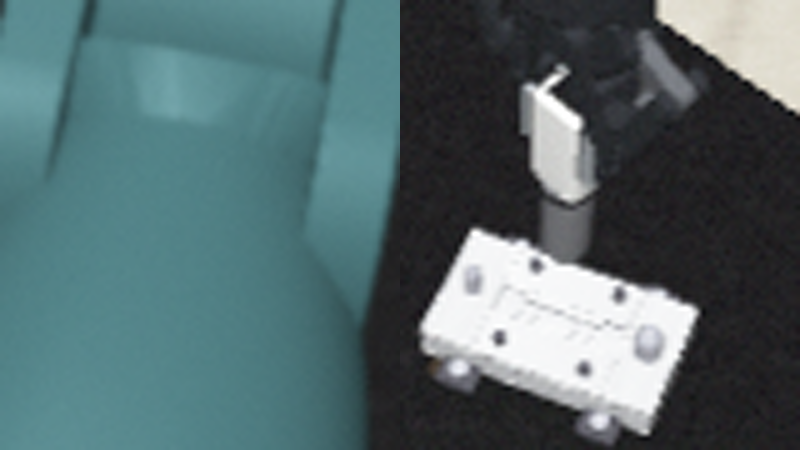

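The side view shows the thermometer upright over the mould. Its lens is at about (333,176) against a predicted (333,174). Holding for 2 s.

send_rows(
  translation=[
    [0,0,0],
    [0,0,0],
    [0,0,0],
    [0,0,0],
    [0,0,0],
    [0,0,0],
    [0,0,0],
    [0,0,0],
    [0,0,0],
    [0,0,0],
    [0,0,0],
    [0,0,0],
  ],
  delta_rot=[
    [0,0,0],
    [0,0,0],
    [0,0,0],
    [0,0,0],
    [0,0,0],
    [0,0,0],
    [0,0,0],
    [0,0,0],
    [0,0,0],
    [0,0,0],
    [0,0,0],
    [0,0,0],
  ],
  claw=[-1,-1,-1,-1,-1,-1,-1,-1,-1,-1,-1,-1],
)

```text
time_s: 7.35
position: [538.0, -22.1, 185.2]
tool_rot: [[-0.997, 0.078, -0.0], [0.078, 0.997, -0.0], [0.0, -0.0, -1.0]]
wrist_force: [-1.4, -0.2, -0.5]
finger_gap: 29.2
grasp_force: 59.3
```

send_rows(
  translation=[
    [0,0,0],
    [0,0,0],
    [0,0,0],
    [0,0,0],
    [0,0,0],
    [0,0,0],
    [0,0,0],
    [0,0,0],
    [0,0,0],
    [0,0,0],
  ],
  delta_rot=[
    [0,0,0],
    [0,0,0],
    [0,0,0],
    [0,0,0],
    [0,0,0],
    [0,0,0],
    [0,0,0],
    [0,0,0],
    [0,0,0],
    [0,0,0],
  ],
  claw=[-1,-1,-1,-1,-1,-1,-1,-1,-1,-1],
)

```text
time_s: 8.35
position: [538.0, -22.1, 185.3]
tool_rot: [[-0.997, 0.078, -0.0], [0.078, 0.997, 0.0], [0.0, 0.0, -1.0]]
wrist_force: [0.5, -0.5, -1.1]
finger_gap: 29.9
grasp_force: 59.3
```

send_rows(
  translation=[
    [-0.144,0.4925,0],
    [-0.244,0.8925,0],
    [-0.244,0.8925,0],
    [-0.244,0.8925,0],
    [-0.244,0.8925,0],
    [-0.244,0.8925,0],
    [-0.244,0.8925,0],
    [-0.244,0.8925,0],
    [-0.244,0.8925,0],
    [-0.244,0.8925,0],
  ],
  delta_rot=[
    [0,0,0],
    [0,0,0],
    [0,0,0],
    [0,0,0],
    [0,0,0],
    [0,0,0],
    [0,0,0],
    [0,0,0],
    [0,0,0],
    [0,0,0],
  ],
  claw=[-1,-1,-1,-1,-1,-1,-1,-1,-1,-1],
)

```text
time_s: 9.35
position: [490.5, 149.7, 185.3]
tool_rot: [[-0.997, 0.078, 0.0], [0.078, 0.997, 0.0], [-0.0, 0.0, -1.0]]
wrist_force: [0.2, -0.2, -0.9]
finger_gap: 29.3
grasp_force: 59.3
```

send_rows(
  translation=[
    [-0.244,0.8925,0],
    [-0.244,0.8925,0],
    [-0.244,0.8925,0],
    [-0.244,0.8925,0],
    [-0.244,0.8925,0],
    [-0.244,0.8925,0],
    [-0.1,0.4,0],
    [0,0,0],
    [0,0,0],
  ],
  delta_rot=[
    [0,0,0],
    [0,0,0],
    [0,0,0],
    [0,0,0],
    [0,0,0],
    [0,0,0],
    [0,0,0],
    [0,0,0],
    [0,0,0],
  ],
  claw=[-1,-1,-1,-1,-1,-1,-1,-1,-1],
)

```text
time_s: 10.25
position: [459.9, 263.3, 185.3]
tool_rot: [[-0.997, 0.078, 0.0], [0.078, 0.997, -0.0], [-0.0, -0.0, -1.0]]
wrist_force: [0.2, -0.2, -1.8]
finger_gap: 29.3
grasp_force: 59.3
```

send_rows(
  translation=[
    [0,0,-0.8],
    [0,0,-0.8],
    [0,0,-0.8],
    [0,0,-0.8],
    [0,0,-0.5],
    [0,0,-0.35],
    [0,0,0],
    [0,0,0],
  ],
  delta_rot=[
    [0,0,0],
    [0,0,0],
    [0,0,0],
    [0,0,0],
    [0,0,0],
    [0,0,0],
    [0,0,0],
    [0,0,0],
  ],
  claw=[-1,-1,-1,-1,-1,-1,-1,-1],
)

```text
time_s: 11.05
position: [460.2, 263.3, 104.5]
tool_rot: [[-0.997, 0.078, 0.0], [0.078, 0.997, 0.0], [-0.0, 0.0, -1.0]]
wrist_force: [-0.2, 0.0, -1.2]
finger_gap: 29.6
grasp_force: 59.2
```

send_rows(
  translation=[
    [0,0,0],
    [0,0,0],
    [0,0,0],
    [0,0,0],
    [0,0,0],
    [0,0,0],
    [0,0,0],
    [0,0,0],
    [0,0,0],
  ],
  delta_rot=[
    [0,0,0],
    [0,0,0],
    [0,0,0],
    [0,0,0],
    [0,0,0],
    [0,0,0],
    [0,0,0],
    [0,0,0],
    [0,0,0],
  ],
  claw=[0.6,1,1,1,1,1,1,1,1],
)

```text
time_s: 11.95
position: [459.9, 263.5, 104.3]
tool_rot: [[-0.997, 0.078, -0.0], [0.078, 0.997, -0.0], [0.0, -0.0, -1.0]]
wrist_force: [0.4, 0.2, 0.6]
finger_gap: 85.4
grasp_force: 0.0
```

send_rows(
  translation=[
    [0,0,0.4],
    [0,0,0.95],
    [0,0,0.95],
    [0,0,0.95],
    [0,0,0.95],
    [0,0,0.95],
    [0,0,0.95],
    [0,0,0],
  ],
  delta_rot=[
    [0,0,0],
    [0,0,0],
    [0,0,0],
    [0,0,0],
    [0,0,0],
    [0,0,0],
    [0,0,0],
    [0,0,0],
  ],
  claw=[1,1,1,1,1,1,1,1],
)

```text
time_s: 12.75
position: [460.8, 263.8, 228.9]
tool_rot: [[-0.997, 0.078, 0.004], [0.078, 0.997, 0.001], [-0.003, 0.002, -1.0]]
wrist_force: [0.4, -0.3, -0.3]
finger_gap: 85.3
grasp_force: 0.0
```

Run:
```python
from h import *
a=snap('wrist','w2')['frame']
cv2.imwrite('pics/w2v.png',a)
print(state()['position'],[pj('w2',P).round(1) for P in ([460,263.5,130],[460,263.5,8])])
```

```text
[460.36381901 263.68194511 227.45186967] [array([322.6, 211.5]), array([323.1, 175.7])]
```

View pics/w2v.png

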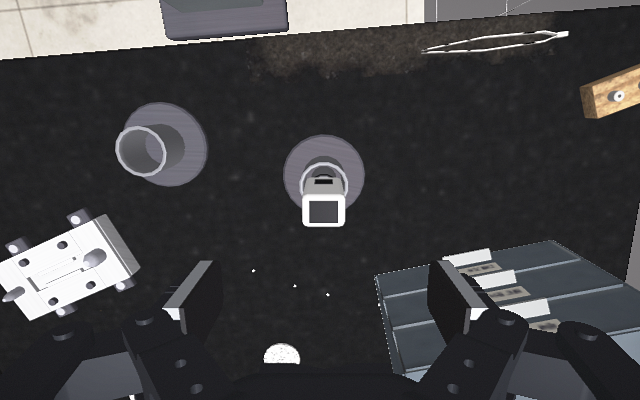

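The thermometer is upright in its stand again: top at (323,211) and disc at (323,175), both as predicted. Next is the mould, with a wrist view of the lower half on the way and the closing direction turned to match.

send_rows(
  translation=[
    [0.2603,-0.9517,0],
    [0.2603,-0.9517,0],
    [0.2603,-0.9517,0],
    [0.2603,-0.9517,0],
    [0.2603,-0.9517,0],
    [0.2603,-0.9517,0],
    [0.2603,-0.9517,0],
    [0.2603,-0.9517,0],
  ],
  delta_rot=[
    [0,0,-0.843],
    [0,0,-0.843],
    [0,0,-0.843],
    [0,0,-0.843],
    [0,0,-0.843],
    [0,0,-0.843],
    [0,0,-0.843],
    [0,0,-0.843],
  ],
  claw=[1,1,1,1,1,1,1,1],
)

```text
time_s: 13.6
position: [501.3, 110.4, 225.5]
tool_rot: [[-0.728, 0.686, -0.001], [0.686, 0.728, -0.0], [0.001, -0.001, -1.0]]
wrist_force: [1.0, -0.4, -0.5]
finger_gap: 85.5
grasp_force: 0.0
```

send_rows(
  translation=[
    [0.2603,-0.9517,0],
    [0.2603,-0.9517,0],
    [0.2603,-0.9517,0],
    [0.2603,-0.9517,0],
    [0.2603,-0.9517,0],
    [0.2603,-0.9517,0],
    [0.2603,-0.9517,0],
    [0,0,0],
    [0,0,0],
    [0,0,0],
  ],
  delta_rot=[
    [0,0,-0.843],
    [0,0,-0.843],
    [0,0,-0.843],
    [0,0,-0.843],
    [0,0,-0.843],
    [0,0,-0.843],
    [0,0,-0.843],
    [0,0,0],
    [0,0,0],
    [0,0,0],
  ],
  claw=[1,1,1,1,1,1,1,1,1,1],
)

```text
time_s: 14.6
position: [537.6, -21.4, 226.0]
tool_rot: [[-0.228, 0.974, -0.001], [0.974, 0.228, 0.0], [0.0, -0.001, -1.0]]
wrist_force: [0.0, -0.2, -0.2]
finger_gap: 85.7
grasp_force: 0.0
```

Run:
```python
from h import *
snap('wrist','wl'); print(state()['position'],state()['tool_rot'].round(4).tolist())
```

```text
[537.66308694 -21.32312685 226.08014202] [[-0.2278, 0.9737, -0.0005], [0.9737, 0.2278, 0.0002], [0.0003, -0.0004, -1.0]]
```

send_rows(
  translation=[
    [-0.1875,-1,0],
    [-0.1875,-1,0],
    [-0.1875,-1,0],
    [-0.1875,-1,0],
    [-0.1875,-1,0],
    [-0.1875,-1,0],
    [-0.1875,-1,0],
  ],
  delta_rot=[
    [0,0,0],
    [0,0,0],
    [0,0,0],
    [0,0,0],
    [0,0,0],
    [0,0,0],
    [0,0,0],
  ],
  claw=[1,1,1,1,1,1,1],
)

```text
time_s: 15.35
position: [511.5, -162.1, 226.3]
tool_rot: [[-0.228, 0.974, 0.0], [0.974, 0.228, 0.0], [0.0, 0.0, -1.0]]
wrist_force: [0.3, -0.0, 0.2]
finger_gap: 85.2
grasp_force: 0.0
```

send_rows(
  translation=[
    [-0.1875,-1,0],
    [-0.1875,-1,0],
    [-0.1875,-1,0],
    [-0.1875,-1,0],
    [-0.1875,-1,0],
    [-0.1875,-1,0],
    [-0.1875,-1,0],
    [0,0,0],
    [0,0,0],
    [0,0,0],
  ],
  delta_rot=[
    [0,0,0],
    [0,0,0],
    [0,0,0],
    [0,0,0],
    [0,0,0],
    [0,0,0],
    [0,0,0],
    [0,0,0],
    [0,0,0],
    [0,0,0],
  ],
  claw=[1,1,1,1,1,1,1,1,1,1],
)

```text
time_s: 16.35
position: [485.7, -301.1, 226.3]
tool_rot: [[-0.227, 0.974, -0.0], [0.974, 0.227, 0.0], [0.0, 0.0, -1.0]]
wrist_force: [-0.5, -0.1, -0.3]
finger_gap: 85.3
grasp_force: 0.0
```

Run:
```python
from h import *
snap('wrist','wu'); print(state()['position'],state()['tool_rot'].round(4).tolist())
print([pj('wl',[538,-22,24]),pj('wu',[486,-302,24])])
L=cv2.imread('pics/wl.png');U=cv2.imread('pics/wu.png')
def c(n,o):
    u,v=pj(n,o).astype(int); x0=u-100;y0=max(v-75,0); a=cv2.imread(f'pics/{n}.png')[y0:y0+150,x0:x0+200]; print(n,x0,y0)
    a=cv2.resize(a,None,fx=4,fy=4,interpolation=cv2.INTER_CUBIC)[:, :800]; return a
cv2.imwrite('pics/wlc.png',c('wl',[538,-22,24])); cv2.imwrite('pics/wuc.png',c('wu',[486,-302,24]))
```

```text
[ 485.68930048 -301.0735105   226.36141737] [[-0.2273, 0.9738, 0.0], [0.9738, 0.2273, 0.0001], [0.0001, 0.0, -1.0]]
[array([324.98765769, 182.45432853]), array([324.73105643, 182.69205785])]
wl 224 107
wu 224 107
```

View pics/wlc.png

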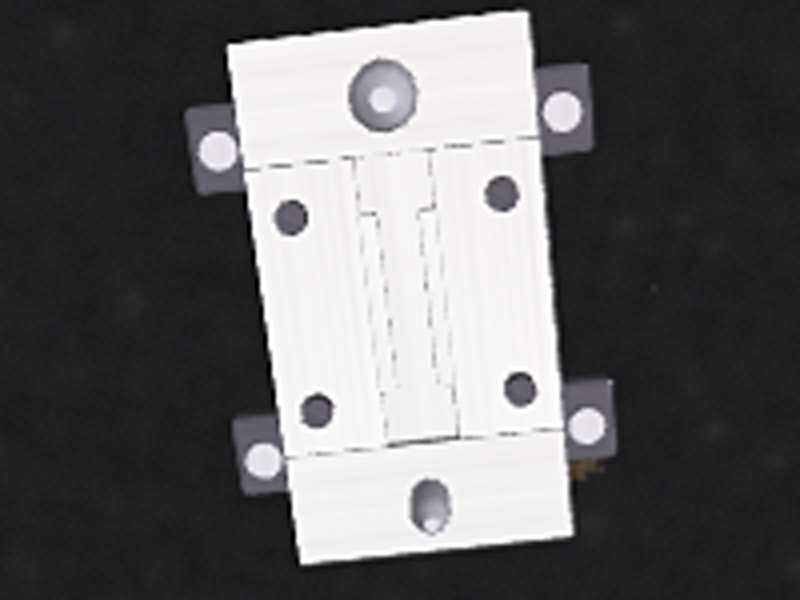

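View pics/wuc.png

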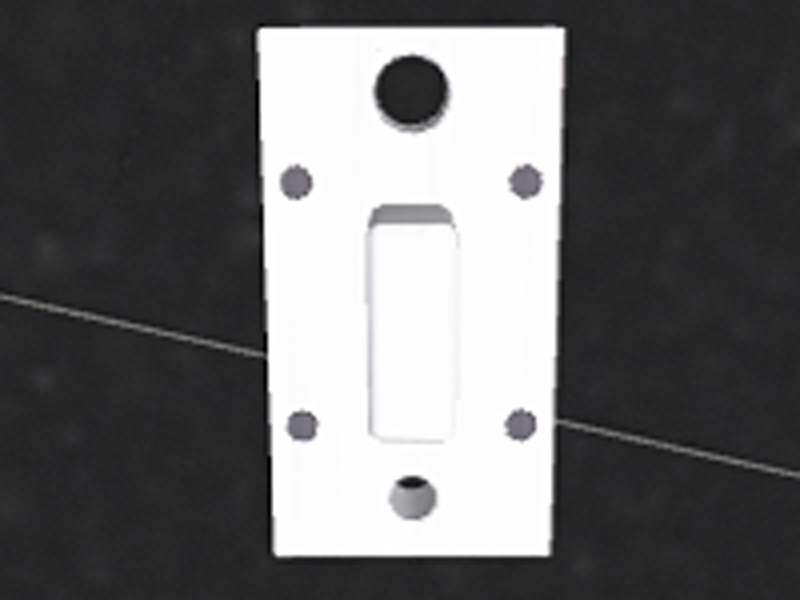

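Run:
```python
from h import *
from scipy.optimize import least_squares
g=lambda x,y:(224+(x+.5)/4-.5,107+(y+.5)/4-.5)
def fit(n,obs):
    def f(p):
        c,s=np.cos(p[2]),np.sin(p[2]); r=[]
        for q,(x,y,z) in obs: r+=list(pj(n,[p[0]+c*x-s*y,p[1]+s*x+c*y,z])-g(*q))
        return r
    o=least_squares(f,[500,-100,.3]); print(n,o.x.round(4),o.fun.reshape(-1,2).round(1).tolist())
A=(35,65,24);B=(35,-65,24);C=(-35,-65,24);D=(-35,65,24)
fit('wl',[((228,44),D),((528,11),A),((573,535),B),((301,564),C),((291,217),(-25,24,29)),((502,193),(25,24,29)),((520,389),(25,-24,29)),((317,411),(-25,-24,29)),((382,98),(0,50,44)),((431,523),(0,-50,44))])
fit('wu',[((258,28),D),((566,28),A),((551,556),B),((275,556),C),((296,182),(-25,24,24)),((526,182),(25,24,24)),((520,425),(25,-24,24)),((302,425),(-25,-24,24)),((412,91),(0,50,24)),((412,498),(0,-50,24)),((414,331),(0,0,56))])
```

```text
wl [ 5.384617e+02 -2.140450e+01  3.404000e-01] [[-0.8, -0.5], [0.3, -1.1], [0.1, 0.3], [-0.4, 0.1], [-0.2, 0.1], [0.4, 0.2], [0.4, 0.5], [-0.1, 0.5], [0.2, -0.2], [0.1, 0.4]]
wu [ 4.877641e+02 -3.015792e+02  2.307000e-01] [[0.2, -0.4], [-0.3, -0.6], [-0.4, -0.5], [-0.1, -0.4], [2.6, 5.8], [-2.1, 5.7], [-1.6, -6.4], [2.1, -6.3], [-0.0, 0.5], [0.0, 0.2], [-0.3, 1.1]]
```

The two wrist fits agree with the earlier estimates. The relative move is (50.7, 280.2) mm with +0.110 rad of turn. Grasping the rib.

send_rows(
  translation=[
    [0.105,-0.025,-0.9],
    [0,0,-0.9],
    [0,0,-0.9],
    [0,0,-0.9],
    [0,0,-0.9],
    [0,0,-0.9],
    [0,0,-0.9],
    [0,0,-0.9],
    [0,0,-0.9],
    [0,0,-0.7],
    [0,0,-0.31],
    [0,0,0],
  ],
  delta_rot=[
    [0,0,0],
    [0,0,0],
    [0,0,0],
    [0,0,0],
    [0,0,0],
    [0,0,0],
    [0,0,0],
    [0,0,0],
    [0,0,0],
    [0,0,0],
    [0,0,0],
    [0,0,0],
  ],
  claw=[1,1,1,1,1,1,1,1,1,1,1,1],
)

```text
time_s: 17.6
position: [487.5, -301.8, 43.7]
tool_rot: [[-0.227, 0.974, -0.001], [0.974, 0.227, 0.001], [0.001, -0.001, -1.0]]
wrist_force: [-0.0, 0.2, 0.1]
finger_gap: 85.6
grasp_force: 0.0
```

send_rows(
  translation=[
    [0,0,0],
    [0,0,0],
    [0,0,0],
    [0,0,0],
    [0,0,0],
    [0,0,0],
    [0,0,0],
    [0,0,0],
    [0,0,0],
    [0,0,0],
  ],
  delta_rot=[
    [0,0,0],
    [0,0,0],
    [0,0,0],
    [0,0,0],
    [0,0,0],
    [0,0,0],
    [0,0,0],
    [0,0,0],
    [0,0,0],
    [0,0,0],
  ],
  claw=[-1,-1,-1,-1,-1,-1,-1,-1,-1,-1],
)

```text
time_s: 18.6
position: [487.8, -302.6, 44.5]
tool_rot: [[-0.226, 0.974, 0.001], [0.974, 0.226, -0.0], [-0.0, 0.0, -1.0]]
wrist_force: [0.1, 0.8, 5.1]
finger_gap: 19.2
grasp_force: 59.5
```

send_rows(
  translation=[
    [0,0,0.4],
    [0,0,0.8],
    [0,0,0.9],
    [0,0,0.9],
    [0.08,0.45,0],
    [0.169,0.934,0],
    [0.169,0.934,0],
    [0.169,0.934,0],
    [0.169,0.934,0],
    [0.169,0.934,0],
    [0.169,0.934,0],
    [0.169,0.934,0],
  ],
  delta_rot=[
    [0,0,0],
    [0,0,0],
    [0,0,0],
    [0,0,0],
    [0,0,0.074],
    [0,0,0.074],
    [0,0,0.074],
    [0,0,0.074],
    [0,0,0.074],
    [0,0,0.074],
    [0,0,0.074],
    [0,0,0.074],
  ],
  claw=[-1,-1,-1,-1,-1,-1,-1,-1,-1,-1,-1,-1],
)

```text
time_s: 19.8
position: [512.1, -160.1, 102.9]
tool_rot: [[-0.285, 0.959, -0.002], [0.959, 0.285, 0.001], [0.002, -0.001, -1.0]]
wrist_force: [1.1, -0.3, -2.9]
finger_gap: 19.2
grasp_force: 58.9
```

send_rows(
  translation=[
    [0.169,0.934,0],
    [0.169,0.934,0],
    [0.169,0.934,0],
    [0.169,0.934,0],
    [0.169,0.934,0],
    [0.169,0.934,0],
    [0.169,0.934,0],
    [0.089,0.484,0],
    [0,0,0],
    [0,0,0],
    [0,0,0],
    [0,0,0],
  ],
  delta_rot=[
    [0,0,0.074],
    [0,0,0.074],
    [0,0,0.074],
    [0,0,0.074],
    [0,0,0.074],
    [0,0,0.074],
    [0,0,0.074],
    [0,0,0],
    [0,0,0],
    [0,0,0],
    [0,0,0],
    [0,0,0],
  ],
  claw=[-1,-1,-1,-1,-1,-1,-1,-1,-1,-1,-1,-1],
)

```text
time_s: 21.0
position: [538.1, -22.9, 104.0]
tool_rot: [[-0.332, 0.943, -0.0], [0.943, 0.332, -0.0], [-0.0, -0.0, -1.0]]
wrist_force: [-0.0, 0.4, -2.2]
finger_gap: 19.3
grasp_force: 58.9
```

Run:
```python
from h import *
for i in range(4):
    s=state(); print(s['position'].round(2),np.arctan2(s['tool_rot'][1,1],s['tool_rot'][0,1]).round(4)); 
    if i<3: cams.snapshot('side')
snap('side','s2'); snap('wrist','w3')
a=cv2.imread('pics/s2.png')[135:235,280:390]; b=cv2.imread('pics/w3.png')
cv2.imwrite('pics/c4.png',np.hstack([cv2.resize(a,None,fx=4,fy=4,interpolation=cv2.INTER_CUBIC),cv2.resize(b[50:350,200:470],(360,400))]))
```

```text
[538.14 -22.9  104.  ] 0.3382
[538.19 -22.87 104.03] 0.3382
[538.24 -22.8  104.05] 0.3383
[538.26 -22.71 104.07] 0.3384
```

View pics/c4.png

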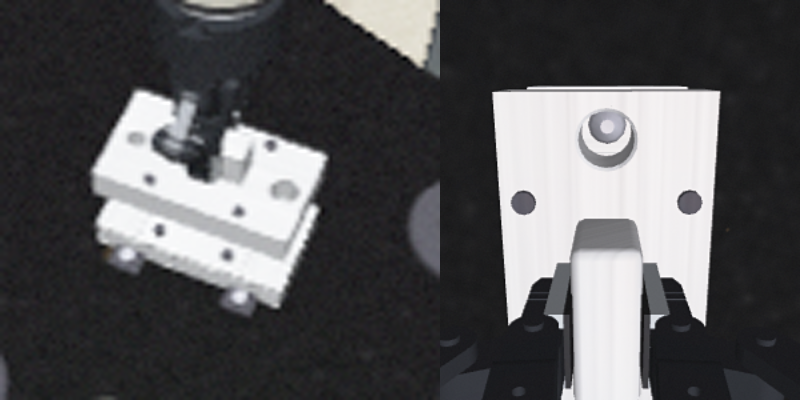

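In the side view (left) the upper half hangs level over the lower half. In the wrist view (right) the large dowel's tip shows through the big bore at crop (607,127), with the bore mouth centred at about (607,138). I'll check this numerically.

Run:
```python
from h import *
w=lambda x,y:(200+(x-440)*.75,50+y*.75)
t=px('w3',*w(607,127),44); b=px('w3',*w(607.5,138.5),84)
k=[px('w3',*w(493,92),84),px('w3',*w(719,91),84)]
R=lambda a:np.array([[np.cos(a),-np.sin(a)],[np.sin(a),np.cos(a)]])
print('tip',t,'exp',np.array([538.46,-21.40])+R(.3404)@[0,50]); print('bore',b); print('off local',R(.3404).T@(b-t)[:2])
print(k, np.linalg.norm(k[0]-k[1]), 'yaw',np.arctan2(*(k[1]-k[0])[[1,0]]), 'bigborefromedge',(k[0]+k[1])[:2]/2+R(.3404)@[0,-15])
```

```text
tip [521.90823569  25.04691249  44.        ] exp [521.76679163  25.73105976]
bore [521.71056825  25.82990505  84.        ]
off local [0.07508764 0.80405946]
[array([484.00759231,  27.60794612,  84.        ]), array([549.01296701,  50.76857139,  84.        ])] 69.00806694775933 yaw 0.34226544942426507 bigborefromedge [521.51824217  25.04894082]
```

Bore and dowel are aligned to within 1 mm and yaw to 0.002 rad. Lowering onto the dowels.

send_rows(
  translation=[
    [0,0,-0.6],
    [0,0,-0.4],
    [0,0,-0.3],
    [0,0,-0.2],
    [0,0,0],
  ],
  delta_rot=[
    [0,0,0],
    [0,0,0],
    [0,0,0],
    [0,0,0],
    [0,0,0],
  ],
  claw=[-1,-1,-1,-1,-1],
)

```text
time_s: 21.75
position: [538.2, -22.3, 73.8]
tool_rot: [[-0.333, 0.943, -0.0], [0.943, 0.333, 0.0], [0.0, -0.0, -1.0]]
wrist_force: [-0.7, -0.5, -2.8]
finger_gap: 19.1
grasp_force: 59.0
```

send_rows(
  translation=[
    [0,0,-0.1],
    [0,0,-0.1],
    [0,0,0],
  ],
  delta_rot=[
    [0,0,0],
    [0,0,0],
    [0,0,0],
  ],
  claw=[-1,-1,-1],
)

```text
time_s: 22.05
position: [538.5, -22.3, 70.3]
tool_rot: [[-0.333, 0.943, 0.001], [0.943, 0.333, -0.0], [-0.0, 0.0, -1.0]]
wrist_force: [-2.7, 0.1, 6.4]
finger_gap: 19.0
grasp_force: 60.2
```

send_rows(
  translation=[
    [0,0,-0.06],
    [0,0,-0.06],
    [0,0,0],
    [0,0,0],
  ],
  delta_rot=[
    [0,0,0],
    [0,0,0],
    [0,0,0],
    [0,0,0],
  ],
  claw=[-1,-1,-1,-1],
)

```text
time_s: 22.45
position: [538.5, -22.3, 68.5]
tool_rot: [[-0.333, 0.943, 0.001], [0.943, 0.333, -0.0], [-0.001, 0.001, -1.0]]
wrist_force: [-4.5, 0.4, 12.0]
finger_gap: 18.7
grasp_force: 61.0
```

send_rows(
  translation=[
    [0,0,-0.06],
    [0,0,0],
    [0,0,0],
  ],
  delta_rot=[
    [0,0,0],
    [0,0,0],
    [0,0,0],
  ],
  claw=[-1,-1,-1],
)

```text
time_s: 22.75
position: [538.5, -22.3, 68.5]
tool_rot: [[-0.333, 0.943, 0.002], [0.943, 0.333, -0.001], [-0.001, 0.002, -1.0]]
wrist_force: [-12.1, 2.2, 34.0]
finger_gap: 19.2
grasp_force: 64.0
```

send_rows(
  translation=[
    [0,0,0],
    [0,0,0],
    [0,0,0],
    [0,0,0],
    [0,0,0],
    [0,0,0],
    [0,0,0],
    [0,0,0],
    [0,0,0],
    [0,0,0],
  ],
  delta_rot=[
    [0,0,0],
    [0,0,0],
    [0,0,0],
    [0,0,0],
    [0,0,0],
    [0,0,0],
    [0,0,0],
    [0,0,0],
    [0,0,0],
    [0,0,0],
  ],
  claw=[-1,-1,-1,-1,-1,-1,-1,-1,-1,-1],
)

```text
time_s: 23.75
position: [538.5, -22.3, 68.4]
tool_rot: [[-0.333, 0.943, 0.002], [0.943, 0.333, -0.001], [-0.001, 0.002, -1.0]]
wrist_force: [-11.1, 1.0, 34.1]
finger_gap: 19.4
grasp_force: 64.0
```

The press is steady at 34 N. The tool went down about 5 mm after touching the pins and then stopped hard at 68.5 mm, which is where the faces should meet. Handing in.

```bash
python3 -c "
from rig import workorder; print(workorder.job_done())"
```

```text
the job is handed in; nothing more can be done
None
```

I handed the job in with the thermometer reading held for about 2 s, the thermometer back upright in its stand, and the upper half on the dowels, held shut by the fingers at about 34 N; I judged the mould closed from tool height and force, not from a picture, and the hand-in gave no verdict.

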